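# Seat the site tile and show its walnut building to the review camera

## Robot

A 7-joint arm with a two-finger parallel gripper is mounted at the origin on the work surface. World frame = base frame: x ahead of the robot, y to its left, z up, the work surface at z = 0. Lengths are in m, angles in rad, forces in N, time in s.
With the tool pointing down it reaches from about 0.4 to 0.925 m from the base axis. Payload 4.1 kg.
Tool frame: the origin (TCP) lies midway between the tips of the shut fingers; the grasp point (between the pads) lies 19 mm behind it; z points along the fingers, y is the line along which they close (so a half turn about z gives the same grasp; the last joint's range is limited). The gripper opens to 85 mm and grips with 20 to 120 N. Pads are 22 mm wide; open, the fingers measure 114 mm over their backs; the gripper's body (76 mm by 85 mm) begins 54 mm behind the grasp point. The pads swing forward as they close: fully open they stand 13 mm farther back than shut.
Start: joints at [-1.416, 0.398, 0.045, 1.537, -0.019, 1.207, -0.051], TCP at [0.163, 0.629, 0.231] pointing down, gripper open.
Joint ranges: [-2.82, 2.82], [-0.49, 2.23], [-1.37, 1.46], [0, 2.46], [-1.36, 4.5], [0.23, 2], [-2.94, 2.94]. Speed limits (rad/s): [2.57, 2.57, 3.14, 3.14, 3.14, 3.14, 3.14].

## Interface

Orientations are given as a rotation vector (axis times angle).
In Python, from cell import ctrl gives the robot as it stands. Calls block until the motion is done:
- ctrl.move_pose(position, orientation): joint-space move of the TCP to a pose.
- ctrl.line_to(position, orientation=None, feed=0.15): straight line of the TCP; orientation=None keeps the orientation; feed is the mean speed in m/s.
- ctrl.goto_joints(angles): joint-space move.
- ctrl.set_gripper(opening, newtons=None): finger opening in m; newtons is the grip in N (None keeps the last); returns when the fingers have stopped.
- ctrl.wait(seconds).
- ctrl.ik(position, orientation): joint angles nearest the present ones, or None.
- ctrl.camera(name): name is "scene" or "top" or "wrist"; returns a dict with "pixels" (384x512x3 uint8, red, green, blue), "depth" (384x512 float32, m along the optical axis (not along the pixel's ray), 0 where there is no reading), "K" (3x3 intrinsics, pixels), "camera_from_world" (4x4, takes a point from world to camera coordinates). Camera axes: x right, y down, z forward; pixel columns grow to the right and rows downward; lengths in m; the calibration is good to about 2 mm. A picture is of the moment at which its call begins.
A pose or a line that the arm cannot do raises ctrl.PlanningError and nothing moves.
- ctrl.close_job(): hands the job in; it is judged then, once.
Trained networks look in a picture, given as the dict that the camera call returned (one of the last four; its "shot" number tells which), for a name from the list of things; names that differ only in an ending like _2 or _b are one class to them, and where a whole thing is asked for, a point or a joint stands for the part that bears it (a point fixed in the world has none). Each returns a list of dicts, best first, with "conf" (0 to 1); they miss things now and then, are a little off and sometimes report something else, mostly with a low value. They report only what shows in the picture. A call takes as long as a camera call.
- ctrl.find_in(thing, picture): "bbox" ([left, top, right, bottom] in pixels, round what is visible of it).
- ctrl.place_of(thing, picture): "position" ([column, row] in pixels: a listed point, or the origin of a listed thing).
Readings, each from a call of its own:
- ctrl.current_time_s(): time.
- ctrl.current_joints(): joint angles.
- ctrl.current_qvel(): joint speeds.
- ctrl.current_joint_torque(): joint torques, N m.
- ctrl.current_tcp_pos(): TCP position.
- ctrl.current_tcp_rot(): TCP orientation.
- ctrl.current_wrist_force(): force on the tool from outside, world axes, zero at the start.
- ctrl.current_moment(): the same for the moment, N m.
- ctrl.current_gripper_width(): finger opening in m.
- ctrl.current_gripper_force(): force on a finger pad.
Only numpy, scipy, OpenCV 4.12 (cv2) and the standard library are available. Lean on these libraries where they do the work, as an engineer would, in place of code of your own. Each camera call takes 0.05 s, during which the arm holds its last target. There are 200 camera calls.

## Task

Set this scheme up for the online review: slide the loaded tile along the model base, without lifting it, until it is fully home in its bay in the site model, with all three buildings still standing in their plots. Then take the dark walnut building out by its two plain side walls, never pinching the slatted front, and hold it up to the review camera: the front facing the lens squarely (the camera looks a little downwards, so lean the building back to match), the right way up and centred in the picture, about 15 cm from the lens. Finish while still holding it there motionless in the air, with the tile home, the two pale houses in their plots, and the camera and the other things on the table left as they were.

Things in the scene. Friction and masses are not known exactly. Their poses are not given: they have to be found in the camera images.
- site_model: Site model fixed on the table: plywood base 340 (x) x 480 (y) mm, 9 mm thick, with black-edged context tiles (top 20 mm above the table) and small fixed buildings up to 45 mm tall on them round a bay. Origin: on the table under the bay's centre. The base is bare on the -y side (to y = -310), where the tile starts. The tile slides along the model's +y
- bay (a point): Centre of the bay at the height of its floor (9 mm above the table), the model's axes: the tile is fully home when its origin is here, axes parallel. The bay is 229 mm wide (walls at x = -114.5 and +114.5, 2.5 mm play each side of the tile), open towards -y, end wall at y = +70.5; the side walls begin at y = -70, their mouth corners bevelled 15 mm
- tile: Loose black model tile with pale top, 224 (x) x 140 (y) x 11 mm, about 0.3 kg. Origin: centre of its underside. Its +y edge enters the bay first. Starts 170-200 mm short of home, up to 20 mm off sideways, turned up to 0.15 rad. Three plots 47 x 47 mm, 3 mm deep (floor 8 mm above the underside) at x = -76, 0, +76, y = +25 hold one loose building each, in any order
- terrace_top (a point): Centre of the top of the brown terrace glued on the tile near its -y edge: 90 mm along the tile's x, 26 mm along y, 22 mm tall (11 to 33 mm above the tile's underside), at the tile's x = 0, y = -45; good to hold the tile by. 35 mm clear to the loose buildings behind it. Axes are the tile's
- walnut: The dark walnut building to be shown: 44 x 44 x 60 mm tall, about 0.1 kg. Origin: centre of its underside; z up. Front: its +x side; plain side walls: its +y and -y sides, 44 mm apart. It stands in a plot with its front towards the tile's +y; a white line on the roof edge marks the front. Neighbours leave 30 mm or more clear beside each side wall
- front: The slatted front glued on the walnut building: grey and pale vertical slats 40 mm wide (y), 44 mm tall, 5 mm thick, a white canopy at its foot standing out 9 mm further. Origin: centre of the outer face of the slats, at x = +27, y = 0, z = 34 mm in the building's frame; same axes as the building (outward is +x)
- rear (a point): Centre of the walnut building's plain rear wall (x = -22, y = 0, z = 34 mm in its frame), its axes
- lens (a point): Centre of the front glass of the review camera, about 0.25 m above the table. It looks along its own -x, 0.25 to 0.45 rad below level; its z is up in the picture, y sideways. Held right, the building's axes are parallel to these. The camera is a white box 70 x 46 x 36 mm with a black lens barrel 32 mm across, on a column 50 mm behind the lens
- camera_stand: Stand of the review camera, fixed on the table: dark base plate 110 x 110 x 14 mm, aluminium column 18 mm across, 0.29 m tall. Origin: on the table under the column; the camera looks towards its -x side
- house_a: Pale loose house 42 x 42 mm, 30 mm tall with a half-width roof step to 34 mm, 0.05 kg, in a plot of the tile. Origin: centre of its underside
- house_b: Pale loose house 42 x 42 mm, 38 mm tall with a half-width roof step to 42 mm, 0.05 kg, in a plot of the tile. Origin: centre of its underside
- glue: White glue bottle, 56 mm across, 150 mm tall. Origin: centre of its underside
- tape: Roll of tape lying flat, 90 mm across, 24 mm high. Origin: centre of its underside
- sanding_block: Cork sanding block 110 x 65 x 38 mm. Origin: centre of its underside
- paint: Red paint jar with black lid, 54 mm across, 62 mm tall. Origin: centre of its underside
- pencil_pot: Aluminium pencil pot, 76 mm across, 90 mm tall (160 mm with the pencils). Origin: centre of its underside

How it is judged:
On the way:
1. the tile is fully home in the bay with the walnut building and both houses standing in their plots (y of tile in the frame of bay between -0.005 and 0.005 m and x of tile in the frame of bay between -0.006 and 0.006 m and angle between the x axis of tile and the x axis of site_model, either way round below 0.05 rad and z of tile in the frame of bay below 0.004 m and z of house_a in the frame of tile between 0.004 and 0.0105 m and angle between each of house_a, house_b, walnut's own z axis and vertical below 0.12 rad and z of house_b in the frame of tile between 0.004 and 0.0105 m and z of walnut in the frame of tile between 0.004 and 0.0105 m), for 0.3 s.
At the end, for the whole second after the job is handed in: Fingers alone hold the walnut building still in the air; its front faces the lens, centre 125-175 mm off and within 25 mm of mid-picture, square and upright within 0.21 rad. Tile home within 5 mm (6 mm sideways, 0.05 rad), both houses standing in their plots (x of front in the frame of lens between -0.175 and -0.125 m and y of front in the frame of lens between -0.025 and 0.025 m and z of front in the frame of lens between -0.025 and 0.025 m and x of rear in the frame of lens below -0.15 m and angle between the x axis of walnut and the x axis of lens, either way round below 0.21 rad and angle between the z axis of walnut and the z axis of lens, either way round below 0.21 rad and angle between walnut's own z axis and vertical below 1 rad and height (world z) of walnut above 0.1 m and contact force between the fingers and walnut above 0.5 N and contact force between walnut and tile below 0.05 N and contact force between walnut and site_model below 0.05 N and contact force between walnut and camera_stand below 0.05 N and linear speed of walnut below 0.03 m/s and angular speed of walnut below 0.2 rad/s and y of tile in the frame of bay between -0.005 and 0.005 m and x of tile in the frame of bay between -0.006 and 0.006 m and angle between the x axis of tile and the x axis of site_model, either way round below 0.05 rad and z of tile in the frame of bay below 0.004 m and z of house_a in the frame of tile between 0.004 and 0.0105 m and angle between each of house_a, house_b's own z axis and vertical below 0.12 rad and z of house_b in the frame of tile between 0.004 and 0.0105 m); the arm keeps its last pose, push and grip.
It fails at once if the tile is lifted off the model base instead of slid (more than 20 mm) (z of tile in the frame of bay above 0.02 m).
It fails at once if the fingers press on the slatted front (more than 2 N) (contact force between the fingers and front above 2 N).
It fails at once if a building on the tile is knocked over (angle between any of house_a, house_b's own z axis and vertical above 0.4 rad or angle between walnut's own z axis and vertical above 1 rad).
It fails at once if the camera is pushed out of its aim (distance of lens from where it was at the start of the episode above 0.008 m).
It fails at once if a bystander on the table (glue bottle, tape, sanding block, paint jar, pencil pot) is moved by more than 20 mm (distance of any of glue, tape, sanding_block, paint, pencil_pot from where it was at the start of the episode above 0.02 m).
It also fails if it takes over 61 s, if anything falls off the work surface, if the arm or the gripper's body presses on something with over 40 N, if the wrist force passes 120 N, or if a joint passes its speed limit or range.

## Working session

There is one attempt and no reset: what is moved stays moved. The work goes in short steps, each a Python script; the robot and the scene stay as the last script left them, time stands still between calls to the robot, and variables do not carry over. Pictures are saved under pics/ and viewed, at most 11 in all, crops included, and the job is handed in when it is done.

```bash
mkdir -p pics; ls; cat > h.py <<'E'
import numpy as np, cv2
from scipy.spatial.transform import Rotation as R
from cell import ctrl
def save(c,n): cv2.imwrite('pics/'+n+'.png',c['pixels'][:,:,::-1])
def world(c,u,v,z=None,d=None):
    "pixel -> world, by depth d or on plane of height z"
    K=c['K'];T=np.linalg.inv(c['camera_from_world'])
    r=np.linalg.inv(K)@[u,v,1.]
    if z is None: return T[:3,:3]@(r*d)+T[:3,3]
    w=T[:3,:3]@r
    return T[:3,3]+w*(z-T[2,3])/w[2]
def cloud(c):
    K=c['K'];T=np.linalg.inv(c['camera_from_world']);d=c['depth']
    v,u=np.mgrid[:d.shape[0],:d.shape[1]]
    p=np.stack([(u-K[0,2])/K[0,0]*d,(v-K[1,2])/K[1,1]*d,d],-1)
    return p@T[:3,:3].T+T[:3,3]
def px(c,p):
    q=c['camera_from_world']@np.append(p,1);q=c['K']@q[:3];return q[:2]/q[2]
E
python3 - <<'E'
from h import *
np.set_printoptions(precision=4,suppress=True)
for n in ['scene','top']:
    c=ctrl.camera(n);save(c,n)
    print(n,np.linalg.inv(c['camera_from_world']))
    for t in ['site_model','bay','tile','terrace_top','walnut','front','rear','lens','camera_stand','house_a','house_b','glue','tape','sanding_block','paint','pencil_pot']:
        for r in ctrl.place_of(t,c)[:2]:
            u,v=r['position'];
            d=c['depth'][int(np.clip(v,0,383)),int(np.clip(u,0,511))]
            print(t,round(r['conf'],2),np.round([u,v]),world(c,u,v,d=d))
print(ctrl.current_tcp_rot(),ctrl.current_time_s())
E
```

```text
cell.py
pics
scene [[ 0.696   0.5148 -0.5006  1.2224]
 [ 0.7179 -0.5123  0.4713 -0.6953]
 [-0.0139 -0.6874 -0.7261  1.1833]
 [ 0.      0.      0.      1.    ]]
site_model 0.78 [262. 229.] [ 0.5708 -0.066   0.0109]
site_model 0.6 [306. 145.] [0.3608 0.4235 0.0133]
bay 0.71 [262. 226.] [ 0.557  -0.0551  0.0089]
bay 0.61 [222. 252.] [ 0.5478 -0.2476  0.0226]
tile 0.77 [225. 253.] [ 0.5567 -0.2395  0.0192]
terrace_top 0.95 [211. 253.] [ 0.5322 -0.2842  0.0402]
walnut 0.87 [230. 248.] [ 0.5677 -0.2228  0.0414]
rear 0.71 [234. 247.] [ 0.5724 -0.2096  0.0391]
rear 0.2 [350. 194.] [0.6961 0.3151 0.0174]
lens 0.87 [346. 122.] [0.5552 0.4148 0.2509]
lens 0.61 [132. 270.] [ 0.3985 -0.52    0.0382]
camera_stand 0.75 [211. 252.] [ 0.5334 -0.282   0.0442]
camera_stand 0.61 [346. 159.] [0.5715 0.4473 0.0421]
house_a 0.72 [221. 233.] [ 0.4936 -0.2044  0.0439]
house_a 0.67 [240. 262.] [ 0.6416 -0.2436  0.0569]
house_b 0.72 [221. 233.] [ 0.4936 -0.2044  0.0439]
house_b 0.67 [240. 262.] [ 0.6416 -0.2436  0.0569]
glue 0.85 [147. 226.] [ 0.2727 -0.3778  0.0421]
glue 0.36 [223. 253.] [ 0.5552 -0.2481  0.0
[... 830 characters left out ...]
.5344 -0.1911  0.0762]
front 0.72 [311. 176.] [ 0.5412 -0.284   0.0401]
front 0.41 [294. 181.] [ 0.5215 -0.2094  0.084 ]
rear 0.51 [292. 173.] [ 0.5519 -0.201   0.0786]
lens 0.56 [293. 192.] [ 0.481  -0.2064  0.0472]
house_a 0.46 [292. 160.] [ 0.6066 -0.2079  0.0571]
house_a 0.41 [290. 194.] [ 0.469  -0.1962  0.0474]
house_b 0.46 [292. 160.] [ 0.6066 -0.2079  0.0571]
house_b 0.41 [290. 194.] [ 0.469  -0.1962  0.0474]
glue 0.55 [333. 245.] [ 0.2613 -0.362   0.0431]
tape 0.61 [131. 231.] [ 0.3366  0.4631 -0.0038]
sanding_block 0.73 [365. 211.] [ 0.3934 -0.4999  0.036 ]
paint 0.57 [162. 149.] [0.6663 0.3197 0.0603]
pencil_pot 0.88 [206. 133.] [0.7386 0.1432 0.0039]
[-0.3975 -3.1163 -0.0002] 1.7
```

```bash
python3 - <<'E'
import cv2
a=cv2.imread('pics/scene.png')[80:320,90:410]; cv2.imwrite('pics/scene_c.png',cv2.resize(a,(800,600),interpolation=cv2.INTER_CUBIC))
a=cv2.imread('pics/top.png')[100:280,100:380]; cv2.imwrite('pics/top_c.png',cv2.resize(a,None,fx=2.85,fy=2.85,interpolation=cv2.INTER_CUBIC))
E
```

```text
(no output)
```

View pics/scene_c.png

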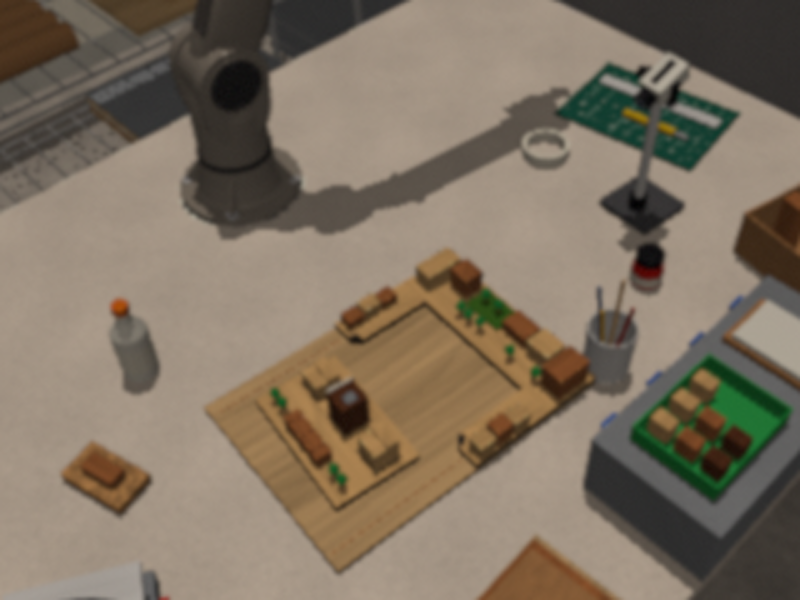

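View pics/top_c.png

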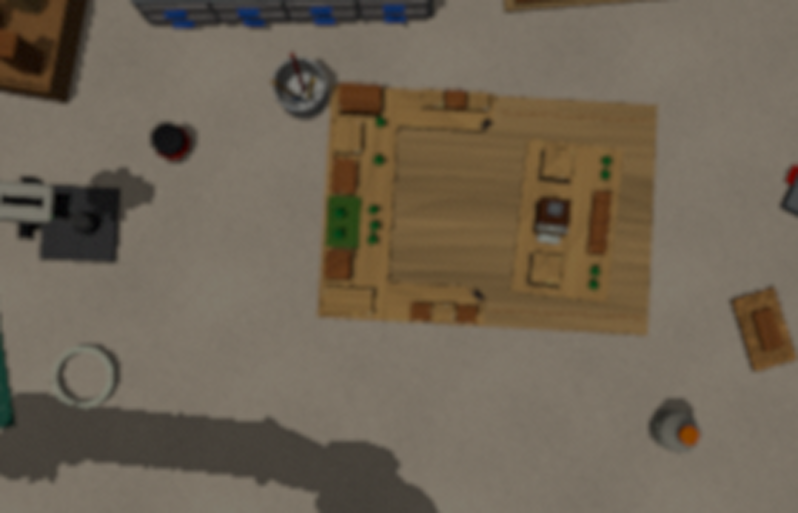

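The pictures show the bay open to the right of the top view, the tile right of it with the terrace at its outer edge and the walnut between the pale houses. The review camera is at upper left, looking back at the site. The white mark on the walnut's roof needs a close look, so I'll use the wrist camera.

```bash
python3 - <<'E'
from h import *
np.set_printoptions(precision=4,suppress=True)
p=ctrl.current_tcp_pos();ctrl.line_to([p[0],p[1],0.5],feed=0.4)
# tool down, tool y along world y (either sign): candidates
for o in (R.from_euler('x',np.pi),R.from_euler('y',np.pi)):
    print(ctrl.ik([0.55,-0.22,0.42],o.as_rotvec()))
o=R.from_matrix(np.array([[1,0,0],[0,-1,0],[0,0,-1]]))
q=ctrl.ik([0.55,-0.22,0.42],o.as_rotvec()); q2=ctrl.ik([0.55,-0.22,0.42],R.from_euler('y',np.pi).as_rotvec())
q0=ctrl.current_joints()
b=min([x for x in (q,q2) if x is not None],key=lambda x:abs(np.array(x)[6]))
ctrl.goto_joints(b)
print(ctrl.current_joints(),ctrl.current_tcp_rot(),ctrl.current_time_s())
c=ctrl.camera('wrist');save(c,'w1');print(np.linalg.inv(c['camera_from_world']))
E
```

```text
[-0.5463  0.4711  1.3143  1.3906 -0.455   1.6172 -0.8552]
[ 0.4317  0.2229 -0.1563  1.3663  0.0344  1.5551  1.8495]
[-0.5472  0.4714  1.3133  1.3903 -0.4553  1.6173 -0.8552] [-3.1414 -0.0031  0.0002] 5.8
[[ 0.0028 -0.9601 -0.2796  0.6219]
 [-1.     -0.0026 -0.0011 -0.2192]
 [ 0.0004  0.2796 -0.9601  0.5627]
 [ 0.      0.      0.      1.    ]]
```

View pics/w1.png

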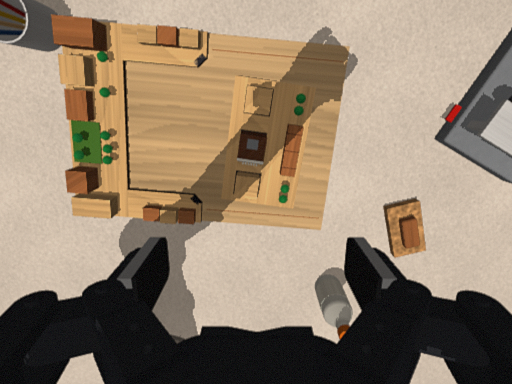

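Wrist view: bay at about (165,125), tile at about (262,140), terrace at (292,150) and walnut roof at (252,146), with a house above and below it. The detail is too small, so I'll go closer in the better elbow posture and measure by depth.

```bash
python3 - <<'E'
from h import *
np.set_printoptions(precision=4,suppress=True)
ctrl.goto_joints([0.4317,0.2229,-0.1563,1.3663,0.0344,1.5551,1.8495])
o=R.from_euler('y',np.pi).as_rotvec()
ctrl.line_to([0.47,-0.20,0.30],o,feed=0.3)
print(ctrl.current_joints(),ctrl.current_tcp_rot(),ctrl.current_time_s())
c=ctrl.camera('wrist');save(c,'w2');print(np.linalg.inv(c['camera_from_world']),c['K'])
np.savez('w2.npz',d=c['depth'],K=c['K'],T=c['camera_from_world'],p=c['pixels'])
for t in ['terrace_top','walnut','front','rear','house_a','tile','bay']:
    for r in ctrl.place_of(t,c)[:2]:
        u,v=r['position'];d=c['depth'][int(np.clip(v,0,383)),int(np.clip(u,0,511))]
        print(t,round(r['conf'],2),np.round([u,v]),world(c,u,v,d=d))
cv2.imwrite('pics/w2b.png',cv2.resize(c['pixels'][:,:,::-1],(800,600)))
E
```

```text
[ 0.4608  0.1044 -0.1552  1.7588  0.0168  1.277   1.8725] [-0.      3.139  -0.0013] 8.7833
[[-0.0009  0.9597  0.2812  0.4004]
 [ 1.      0.0013 -0.0011 -0.2005]
 [-0.0014  0.2812 -0.9597  0.4439]
 [ 0.      0.      0.      1.    ]] [[298.2087   0.     256.3718]
 [  0.     298.2087 187.8608]
 [  0.       0.       1.    ]]
terrace_top 0.76 [197. 202.] [ 0.54   -0.2851  0.0421]
walnut 0.66 [251. 206.] [ 0.5332 -0.2077  0.0767]
front 0.86 [250. 191.] [ 0.5236 -0.2096  0.0389]
rear 0.56 [246. 221.] [ 0.5528 -0.2152  0.0783]
house_a 0.93 [256. 156.] [ 0.4721 -0.2012  0.0475]
house_a 0.83 [242. 244.] [ 0.602  -0.2213  0.0488]
tile 0.83 [238. 195.] [ 0.519  -0.2243  0.0735]
tile 0.43 [348. 212.] [ 0.5663 -0.059   0.0092]
bay 0.72 [352. 213.] [ 0.5688 -0.0524  0.0093]
```

View pics/w2b.png

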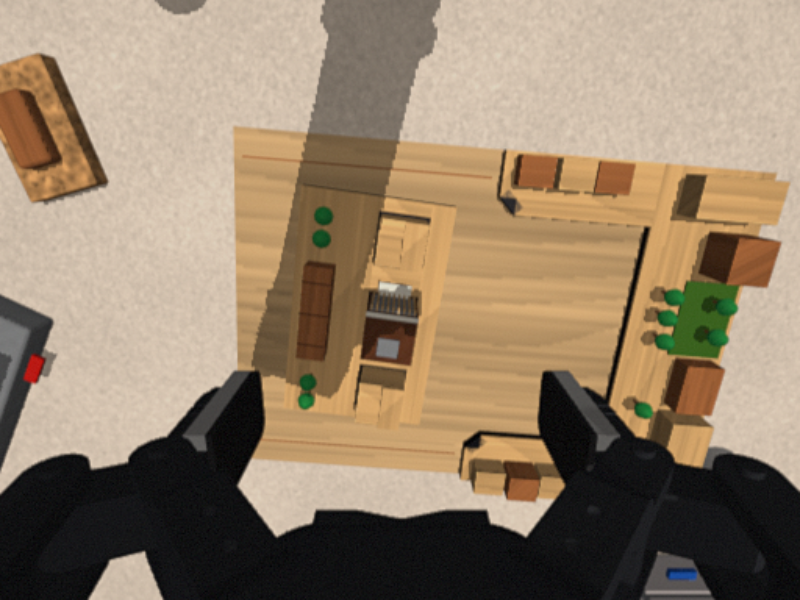

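This view shows the slatted front and white canopy at (392,295) in the enlarged picture. They are on the side towards the robot (world -x, the tile's -x), **not** towards the tile's +y as the text says. So the plain walls face tile ±y, towards the terrace and the bay end, and I'll grasp along tile y and turn the building 90° for the camera. Next I'll measure the tile and bay precisely.

```bash
cat > fit.py <<'E'
from h import *
def se2(p,x,y,a):
    c,s=np.cos(a),np.sin(a);q=p[:,:2]-[x,y];return np.c_[q@[c,s],q@[-s,c],p[:,2]]
def edge(P,along,across,lo,hi,zr,sel,side):
    """per-bin extreme of coordinate `across` among pts with z in zr; robust line fit: across = a*along+b"""
    m=(P[:,2]>zr[0])&(P[:,2]<zr[1])&(P[:,along]>lo)&(P[:,along]<hi)&(P[:,across]>sel[0])&(P[:,across]<sel[1])
    Q=P[m];b=((Q[:,along]-lo)/0.004).astype(int);X=[];Y=[]
    for k in np.unique(b):
        q=Q[b==k]
        if len(q)<3: continue
        X.append(q[:,along].mean());Y.append(q[:,across].max() if side>0 else q[:,across].min())
    X=np.array(X);Y=np.array(Y)
    if len(X)<4: return np.nan,np.nan,0
    k=np.ones(len(X),bool)
    for _ in range(6):
        a,c=np.polyfit(X[k],Y[k],1);r=abs(Y-a*X-c);k=r<max(0.0015,1.5*np.median(r))
    return a,c,k.sum()
def bay(P,g):
    for _ in range(4):
        M=se2(P,*g);zr=(.016,.025)
        e=edge(M,0,1,-.09,.09,zr,(.04,.1),-1)
        l=edge(M,1,0,-.045,.06,zr,(-.14,-.09),1)
        r=edge(M,1,0,-.045,.06,zr,(.09,.14),-1)
        da=e[0]; dx=np.nanmean([l[1]+.1145,r[1]-.1145]);dy=e[1]-.0705
        c,s=np.cos(g[2]),np.sin(g[2]);g=np.array([g[0]+c*dx-s*dy,g[1]+s*dx+c*dy,g[2]+da])
    return g,e,l,r
def tile(P,g):
    for _ in range(4):
        M=se2(P,*g);zr=(.016,.025)
        f=edge(M,0,1,-.10,.10,zr,(.05,.09),1); n=edge(M,0,1,-.10,.10,zr,(-.09,-.05),-1)
        l=edge(M,1,0,-.06,.06,zr,(-.13,-.09),-1); r=edge(M,1,0,-.06,.06,zr,(.09,.13),1)
        dx=np.nanmean([l[1]+.112,r[1]-.112]);dy=np.nanmean([f[1]-.07,n[1]+.07]);da=np.nanmean([f[0],n[0]])
        c,s=np.cos(g[2]),np.sin(g[2]);g=np.array([g[0]+c*dx-s*dy,g[1]+s*dx+c*dy,g[2]+da])
    return g,f,n,l,r
def box(P,g,zr,xr,yr):
    M=se2(P,*g);m=(M[:,2]>zr[0])&(M[:,2]<zr[1])&(M[:,0]>xr[0])&(M[:,0]<xr[1])&(M[:,1]>yr[0])&(M[:,1]<yr[1])
    Q=M[m];r=cv2.minAreaRect((Q[:,:2]*1000).astype(np.float32));return r,np.median(Q[:,2]),m.sum()
E
python3 - <<'E'
from fit import *
np.set_printoptions(precision=4,suppress=True)
o=R.from_euler('y',np.pi).as_rotvec()
ctrl.line_to([0.52,-0.15,0.38],o,feed=0.3)
c=ctrl.camera('wrist');np.savez('w3.npz',d=c['depth'],K=c['K'],T=c['camera_from_world'],p=c['pixels'])
t=ctrl.camera('top');np.savez('t3.npz',d=t['depth'],K=t['K'],T=t['camera_from_world'],p=t['pixels'])
for n in ['w2','w3','t3']:
    z=np.load(n+'.npz');c={'depth':z['d'],'K':z['K'],'camera_from_world':z['T']}
    P=cloud(c).reshape(-1,3);P=P[z['d'].reshape(-1)>0]
    print(n)
    for k in bay(P,[0.567,-0.06,-0.05]): print(' bay',np.array(k))
    g=None
    for k in tile(P,[0.54,-0.235,-0.1]): 
        if g is None:g=k
        print(' tile',np.array(k))
    print(' terr',box(P,g,(.037,.047),(-.06,.06),(-.065,-.025)))
    print(' waln',box(P,g,(.072,.085),(-.06,.06),(-.02,.07)))
    print(' base z',np.median(P[(abs(se2(P,*g)[:,0])<.08)&(abs(se2(P,*g)[:,1]-.1)<.015),2]))
E
```

```text
w2
 bay [ 0.5672 -0.0539 -0.079 ]
 bay [-0.      0.0705 40.    ]
 bay [ 0.0048 -0.1144 27.    ]
 bay [-0.0057  0.1144 14.    ]
 tile [ 0.5433 -0.2359 -0.1411]
 tile [-0.0007  0.0695 50.    ]
 tile [ 0.0008 -0.0695 50.    ]
 tile [-0.0012 -0.1116 30.    ]
 tile [-0.0016  0.1116 19.    ]
 terr (((0.12921142578125, -44.85993957519531), (90.2126235961914, 26.374547958374023), 0.2753395736217499), np.float64(0.04206036989403206), np.int64(1123))
 waln (((-2.7849483489990234, 25.043254852294922), (43.98173141479492, 49.320335388183594), 89.29402160644531), np.float64(0.0772404418321603), np.int64(1134))
 base z 0.009612666862043956
w3
 bay [ 0.5672 -0.0538 -0.0812]
 bay [-0.      0.0705 45.    ]
 bay [ 0.0005 -0.1146 27.    ]
 bay [ 0.0001  0.1146 27.    ]
 tile [ 0.5433 -0.2359 -0.1406]
 tile [-0.001   0.0694 50.    ]
 tile [ 0.001  -0.0694 50.    ]
 tile [-0.0002 -0.1114 30.    ]
 tile [ 0.0017  0.1114 19.    ]
 terr (((0.1362152099609375, -44.87174987792969), (26.647594451904297, 90.30433654785156), 89.8423843383789), np.float64(0.04207793957201078), np.int64(904))
 waln (((-2.7529163360595703, 25.07362174987793), (44.06561279296875, 48.93338394165039), 89.85884857177734), np.float64(0.07720465778059615), np.int64(873))
 base z 0.46507736001746747
t3
 bay [ 0.5657 -0.0496 -0.072 ]
 bay [-0.0082  0.0707 24.    ]
 bay [ 0.028  -0.1166 16.    ]
 bay [ 0.0113  0.1163 14.    ]
 tile [nan nan nan]
 tile [nan nan  0.]
 tile [nan nan  0.]
 tile [nan nan  0.]
 tile [nan nan  0.]
 terr (((0.0, 0.0), (0.0, 0.0), 0.0), np.float64(nan), np.int64(0))
 waln (((0.0, 0.0), (0.0, 0.0), 0.0), np.float64(nan), np.int64(0))
 base z nanfit.py:32: RuntimeWarning: Mean of empty slice
  dx=np.nanmean([l[1]+.112,r[1]-.112]);dy=np.nanmean([f[1]-.07,n[1]+.07]);da=np.nanmean([f[0],n[0]])
  return _methods._mean(a, axis=axis, dtype=dtype,
  ret = ret.dtype.type(ret / rcount)
```

```bash
cat >> fit.py <<'E'
BAY=np.array([0.5672,-0.0538,-0.0808])
D=R.from_euler('y',np.pi)
def comp(g,x,y,a=0): 
    c,s=np.cos(g[2]),np.sin(g[2]);return np.array([g[0]+c*x-s*y,g[1]+s*x+c*y,g[2]+a])
def tool(g,x,y,z): # tool-down pose at (x,y) of planar frame g, tool y along its y
    p=comp(g,x,y);return [p[0],p[1],z],(R.from_euler('z',g[2])*D).as_rotvec()
def view(name='wrist'):
    c=ctrl.camera(name);return c,cloud(c)[c['depth']>0]
def rel(g): return se2(np.array([[g[0],g[1],0.]]),*BAY)[0,:2],g[2]-BAY[2]
E
python3 - <<'E'
from fit import *
np.set_printoptions(precision=4,suppress=True)
T=np.array([0.5433,-0.2359,-0.1408]);Z=0.0235
ctrl.set_gripper(0.052,40)
ctrl.move_pose(*tool(T,0,-.045,0.13))
ctrl.line_to(*tool(T,0,-.045,Z),feed=0.12)
print(ctrl.current_tcp_pos(),ctrl.current_wrist_force())
ctrl.set_gripper(0.0,40)
print(ctrl.current_gripper_width(),ctrl.current_gripper_force(),ctrl.current_wrist_force())
P1=comp(BAY,0,-.152)
ctrl.line_to(*tool(P1,0,-.045,Z),feed=0.05)
print(ctrl.current_tcp_pos(),ctrl.current_wrist_force(),ctrl.current_time_s())
c,P=view();save(c,'w4')
g,f,n,l,r=tile(P,P1);print(g,rel(g),f,n,l,r)
print(bay(P,BAY))
E
```

```text
[ 0.5388 -0.2852  0.0309] [-11.6884  -2.5512  40.3   ]
0.024961976625570755 57.74240932194516 [-13.0751   5.4536  50.9897]
[ 0.5546 -0.2638  0.0327] [ -9.5837 -16.4695  39.3779] 13.5167
[ 0.5562 -0.2182 -0.0867] (array([ 0.0024, -0.1647]), np.float64(-0.005946540401588374)) (np.float64(-0.009671986696119466), np.float64(0.06966510960045784), np.int64(25)) (np.float64(0.009672097823184784), np.float64(-0.06966509596851361), np.int64(32)) (np.float64(0.010132729626479287), np.float64(-0.11199833061431448), np.int64(30)) (nan, nan, 0)
(array([nan, nan, nan]), (nan, nan, 0), (nan, nan, 0), (nan, nan, 0))fit.py:24: RuntimeWarning: Mean of empty slice
  da=e[0]; dx=np.nanmean([l[1]+.1145,r[1]-.1145]);dy=e[1]-.0705
```

View pics/w4.png

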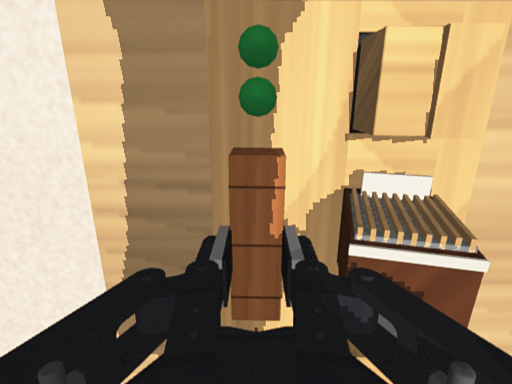

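Wrist view: the pads hold the terrace at (257,250) and the walnut at (420,290) stands clear. The z reading is about 7–9 mm above command with a 40 N push, so the fingertips are pressing on the tile top. I'll relieve that height first and then go on.

```bash
python3 - <<'E'
from fit import *
np.set_printoptions(precision=4,suppress=True)
P1=comp(BAY,0,-.165)
def st(s): print(s,np.array(ctrl.current_tcp_pos()),'tcp rel',rel(np.array([*ctrl.current_tcp_pos()[:2],BAY[2]]))[0],np.array(ctrl.current_wrist_force()),R.from_rotvec(ctrl.current_tcp_rot()).as_matrix()[:,1],ctrl.current_time_s())
st('a')
ctrl.line_to(*tool(P1,0,-.045,0.0335),feed=0.03); st('b')
ctrl.line_to(*tool(comp(BAY,0,-.152),0,-.045,0.0335),feed=0.03); st('c')
c,P=view()
g,f,n,l,r=tile(P,comp(BAY,0,-.155));print(g,rel(g),f,n,l,r)
print(ctrl.current_gripper_width(),ctrl.current_gripper_force())
E
```

```text
a [ 0.5546 -0.2637  0.0327] tcp rel [ 0.0044 -0.2103] [ -9.7563 -16.7613  38.7323] [ 0.089   0.9959 -0.0157] 13.5667
b [ 0.5506 -0.263   0.0332] tcp rel [ 0.0004 -0.2099] [ 1.0469 -2.4973  1.1802] [ 0.0806  0.9967 -0.    ] 14.2667
c [ 0.5508 -0.2486  0.0331] tcp rel [-0.0006 -0.1954] [-1.2997 -0.5618  1.287 ] [0.0796 0.9968 0.0018] 14.85
[ 0.5521 -0.2029 -0.0793] (array([-0.0031, -0.1498]), np.float64(0.0014686947385357807)) (np.float64(-0.0110301860159484), np.float64(0.06962668200751114), np.int64(24)) (np.float64(0.011030136894763148), np.float64(-0.06962667885741249), np.int64(31)) (np.float64(0.007142714159532165), np.float64(-0.11199999758725504), np.int64(30)) (nan, nan, 0)
0.024410617990680644 53.89157416197122
```

```bash
python3 - <<'E'
from fit import *
np.set_printoptions(precision=4,suppress=True)
def st(s): print(s,'tcp rel',rel(np.array([*ctrl.current_tcp_pos()[:2],BAY[2]]))[0],ctrl.current_tcp_pos()[2],np.array(ctrl.current_wrist_force()),ctrl.current_time_s())
for y in (-.13,-.10,-.05,-.02,-.004):
    ctrl.line_to(*tool(comp(BAY,.002,y),0,-.045,0.0335),feed=0.06); st(y)
    if np.linalg.norm(ctrl.current_wrist_force())>35: print('stop');break
c,P=view();save(c,'w5')
g,f,n,l,r=tile(P,comp(BAY,0,-.004));print(g,rel(g),f,n,l,r)
E
```

```text
-0.13 tcp rel [ 0.0023 -0.1728] 0.03321637755360134 [0.7343 2.1534 0.1686] 15.4167
-0.1 tcp rel [ 0.002  -0.1431] 0.03327061782837869 [ 0.6852  2.2051 -1.9143] 16.0667
-0.05 tcp rel [ 0.0021 -0.0937] 0.033370434750582295 [ 1.0629  2.304  -0.5145] 17.05
-0.02 tcp rel [ 0.002  -0.0633] 0.033376899797871826 [ 0.083   1.5405 -0.2556] 17.7
-0.004 tcp rel [ 0.0021 -0.0475] 0.033401946416576844 [ 0.1885  0.758  -0.6707] 18.1167
[ 0.5654 -0.041   0.0632] (array([-0.0028,  0.0126]), np.float64(0.14401205183141513)) (np.float64(0.10860757255201947), np.float64(0.0832468196041184), np.int64(44)) (np.float64(-0.06612866994919285), np.float64(-0.08107373007236436), np.int64(26)) (np.float64(0.12257917351194161), np.float64(-0.11228596390589139), np.int64(30)) (nan, nan, 0)
```

View pics/w5.png

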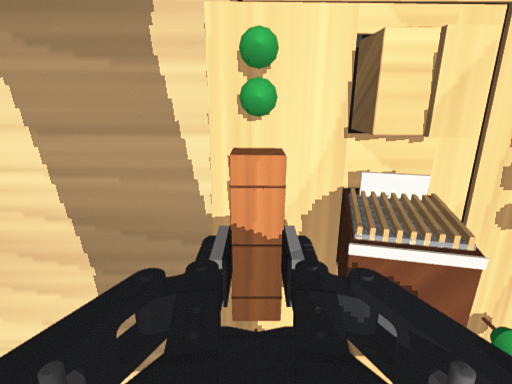

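The view shows the tile inside the bay: its far edge meets the end wall at about (490,110), and the walnut at (410,270) and house at (400,80) are upright. Now I'll seat it firmly, release and check.

```bash
python3 - <<'E'
from fit import *
np.set_printoptions(precision=4,suppress=True)
def st(s): print(s,'tcp rel',rel(np.array([*ctrl.current_tcp_pos()[:2],BAY[2]]))[0],ctrl.current_tcp_pos()[2],np.array(ctrl.current_wrist_force()),ctrl.current_time_s())
for y in (0,.004):
    ctrl.line_to(*tool(comp(BAY,.001,y),0,-.045,0.0335),feed=0.03); st(y)
ctrl.line_to(*tool(comp(BAY,.001,.001),0,-.045,0.0335),feed=0.03); st('relax')
ctrl.set_gripper(0.05); st('open')
ctrl.line_to(*tool(comp(BAY,0,0),0,-.045,0.13),feed=0.2)
ctrl.line_to([0.50,-0.06,0.33],D.as_rotvec(),feed=0.4)
c,P=view();save(c,'w6')
b=bay(P,BAY);print(b)
g,f,n,l,r=tile(P,comp(BAY,0,0));print(g,rel(g),f,n,l,r)
print(box(P,BAY,(.037,.047),(-.06,.06),(-.065,-.025)))
print(box(P,BAY,(.072,.085),(-.06,.06),(-.02,.07)),ctrl.current_time_s())
E
```

```text
0 tcp rel [ 0.0013 -0.0453] 0.0336534458993406 [ 1.2876 -1.0826 -1.0186] 18.45
0.004 tcp rel [ 0.0018 -0.0438] 0.0341589082557615 [ 0.8837 -5.7704  0.5899] 18.7333
relax tcp rel [ 0.0012 -0.0444] 0.033756837818264586 [ 1.365  -2.1466  1.6331] 18.9833
open tcp rel [ 0.0005 -0.0435] 0.03319316873714224 [-0.075   0.5593 -0.1555] 19.35
(array([ 0.5759, -0.0703, -0.0688]), (np.float64(-0.0025853009416201543), np.float64(0.07078270308616778), np.int64(31)), (np.float64(-0.19368238784676883), np.float64(-0.09644256250651793), np.int64(17)), (np.float64(0.21419405737528857), np.float64(0.09932492142378763), np.int64(14)))
[ 0.5681 -0.0408 -0.1638] (array([-0.0001,  0.013 ]), np.float64(-0.08297825518786862)) (np.float64(-0.08576148007076738), np.float64(0.08345041027178043), np.int64(28)) (np.float64(0.07264998930798491), np.float64(-0.08129669116342378), np.int64(50)) (np.float64(-5.396215152457139e-05), np.float64(-0.12962448705310722), np.int64(30)) (np.float64(0.0004243954998360019), np.float64(0.1294987582142649), np.int64(30))
(((6.3134918212890625, -44.70053482055664), (26.066810607910156, 106.72909545898438), 89.81903839111328), np.float64(0.042120150287620284), np.int64(996))
(((-4.141229629516602, 26.101604461669922), (48.914241790771484, 44.036190032958984), 0.8137075304985046), np.float64(0.07713672672267041), np.int64(1017)) 20.7167
```

View pics/w6.png

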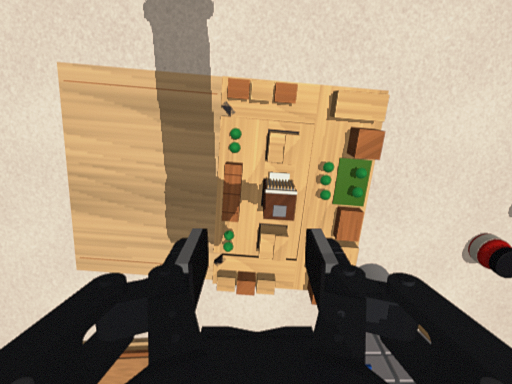

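The tile is home: terrace at y = -44.7 mm against -45 nominal, walnut and both houses upright at (280,197), (282,148) and (272,238). Next I'll measure the review camera from above.

```bash
python3 - <<'E'
from fit import *
np.set_printoptions(precision=4,suppress=True)
ctrl.move_pose([0.50,0.37,0.43],D.as_rotvec())
c=ctrl.camera('wrist');s=ctrl.camera('scene')
for n,k in (('w7',c),('s7',s)):
    np.savez(n+'.npz',d=k['depth'],K=k['K'],T=k['camera_from_world'],p=k['pixels'])
    for t in ['lens','camera_stand']:
        for r in ctrl.place_of(t,k)[:2]:
            u,v=r['position'];d=k['depth'][int(np.clip(v,0,383)),int(np.clip(u,0,511))]
            print(n,t,round(r['conf'],2),np.round([u,v],1),world(k,u,v,d=d),world(k,u,v,z=.25 if t=='lens' else 0))
save(c,'w7');print(ctrl.current_time_s())
W=cloud(c);m=(W[...,2]>.2)&(W[...,2]<.32)&(c['depth']>0)&(W[...,1]>.33)
rgb=c['pixels'].astype(int);br=rgb.sum(-1)
for nm,mm in (('white',m&(br>420)),('dark',m&(br<200))):
    Q=W[mm];print(nm,len(Q),Q.min(0),Q.max(0),np.median(Q,0))
E
```

```text
w7 lens 0.83 [294.8 217.3] [0.551  0.4092 0.2715] [0.5596 0.4121 0.25  ]
w7 camera_stand 0.92 [302.6 171.9] [0.5538 0.4512 0.0435] [0.5639 0.458  0.    ]
s7 lens 0.53 [347.8 120.6] [0.5678 0.406  0.2683] [0.5547 0.4281 0.25  ]
s7 lens 0.41 [254.9 209.5] [ 0.4996 -0.0364  0.0437] [ 0.6304 -0.1557  0.25  ]
s7 camera_stand 0.62 [345.3 161.7] [0.5698 0.4458 0.0279] [0.554  0.4733 0.    ]
s7 camera_stand 0.62 [134.2 272.5] [ 0.4102 -0.5202  0.038 ] [ 0.3833 -0.5144  0.    ]
22.6417
white 2089 [0.5128 0.4077 0.2551] [0.5806 0.5034 0.308 ] [0.5481 0.4667 0.2975]
dark 1444 [0.5124 0.4073 0.2457] [0.5853 0.4802 0.3056] [0.5495 0.4523 0.2837]
```

View pics/w7.png

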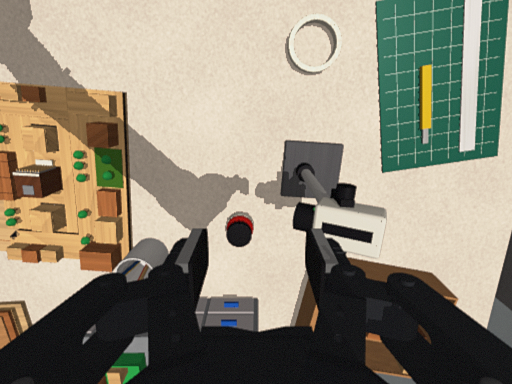

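The picture shows the camera box at (350,228), turned slightly, with its lens barrel at (305,217) pointing left (world -y). I'll fit the box's top face to get its axes.

```bash
cat > lens.py <<'E'
from fit import *
np.set_printoptions(precision=4,suppress=True)
z=np.load('w7.npz');c={'depth':z['d'],'K':z['K'],'camera_from_world':z['T']}
W=cloud(c);br=z['p'].astype(int).sum(-1)
m=(W[...,2]>.2)&(W[...,2]<.33)&(z['d']>0)&(W[...,1]>.33)
Q=W[m&(br>330)];rng=np.random.default_rng(0);best=None
for _ in range(500):
    a,b,d=Q[rng.choice(len(Q),3,False)];n=np.cross(b-a,d-a)
    if np.linalg.norm(n)<1e-6: continue
    n/=np.linalg.norm(n);n*=np.sign(n[2]);k=abs((Q-a)@n)<.0015
    if n[2]>.8 and (best is None or k.sum()>best.sum()): best=k
I=Q[best];ctr=I.mean(0);n=np.linalg.svd(I-ctr)[2][2];n*=np.sign(n[2])
print('plane',len(I),len(Q),n,ctr,'tilt',np.arccos(n[2]))
e1=np.cross([1,0,0],n);e1/=np.linalg.norm(e1);e2=np.cross(e1,n) # e1 ~ +y
U=np.c_[(I-ctr)@e1,(I-ctr)@e2]*1000
r=cv2.minAreaRect(U.astype(np.float32));print('rect',r)
bx=cv2.boxPoints(r);ed=[bx[1]-bx[0],bx[2]-bx[1]];L=max(ed,key=np.linalg.norm);L=L/np.linalg.norm(L)
x=L[0]*e1+L[1]*e2;x*=np.sign(x[1]);y=np.cross(n,x)
print('lens x',x,'y',y,'z',n,'pitch',np.arcsin(x[2]),'yaw',np.arctan2(x[1],x[0]))
tc=ctr+(r[0][0]*e1+r[0][1]*e2)/1000
B=np.c_[(W[m]-tc)@x,(W[m]-tc)@y,(W[m]-tc)@n]; 
print('ranges all pts pct',np.percentile(B,[0,1,50,99,100],axis=0))
f=B[B[:,0]<-.038];print('barrel pts',len(f),f.min(0),f.max(0),np.percentile(f,[2,50,98],axis=0))
lens=tc+x*f[:,0].min()-n*.018;print('top centre',tc,'lens',lens)
np.savez('lens.npz',p=lens,R=np.c_[x,y,n])
for s in ('w7','s7'):
    q=np.load(s+'.npz');print(s,px({'K':q['K'],'camera_from_world':q['T']},lens))
E
python3 lens.py
```

```text
plane 1828 2515 [-0.0298 -0.3807  0.9242] [0.5534 0.4635 0.2967] tilt 0.3917618580056203
rect ((5.608964920043945, -3.165830612182617), (68.43842315673828, 44.659019470214844), 4.271522521972656)
lens x [0.0745 0.9212 0.3818] y [-0.9968  0.0802  0.0009] z [-0.0298 -0.3807  0.9242] pitch 0.39176064328981164 yaw 1.4901560380005194
ranges all pts pct [[-0.0583 -0.0283 -0.0882]
 [-0.0552 -0.0207 -0.0355]
 [-0.0021  0.0096 -0.0006]
 [ 0.034   0.0433  0.0019]
 [ 0.0351  0.0438  0.0026]]
barrel pts 489 [-0.0583 -0.0168 -0.0848] [-0.038   0.0154 -0.0007] [[-0.0565 -0.0127 -0.0212]
 [-0.0472  0.0051 -0.0048]
 [-0.0384  0.0146 -0.0014]]
top centre [0.5566 0.4583 0.2947] lens [0.5528 0.4114 0.2557]
w7 [295.0139 213.5879]
s7 [345.0541 121.003 ]
```

```bash
cat > plan.py <<'E'
from fit import *
np.set_printoptions(precision=4,suppress=True)
z=np.load('lens.npz');LP,LR=z['p'],z['R']
GZ=.040                      # TCP height at the grasp
WP=np.append(comp(BAY,-.0016,.0258)[:2],.017)
WR=R.from_euler('z',BAY[2]+np.pi).as_matrix()
def grasp(flip,dz=0.):       # tool pose gripping the side walls (tool y = -/+ walnut y)
    T=np.array([[1,0,0],[0,-1,0],[0,0,-1.]]) if not flip else np.array([[-1,0,0],[0,1,0],[0,0,-1.]])
    return WP+[0,0,GZ-.017+dz],WR@T,T
def show(flip,dist=.15,up=0.):
    T=grasp(flip)[2];o=LP+LR@np.array([-dist-.027,0,-.034+up]);return o+LR@[0,0,GZ-.017],LR@T
rv=lambda M:R.from_matrix(M).as_rotvec()
E
python3 - <<'E'
from plan import *
print(WP,ctrl.current_joints())
for f in (0,1):
    g=grasp(f);s=show(f);p=show(f,.25)
    for n,(a,b) in (('grasp',g[:2]),('lift',grasp(f,.18)[:2]),('pre',p),('show',s)): print(f,n,a,ctrl.ik(a,rv(b)))
E
```

```text
[ 0.5677 -0.028   0.017 ] [-0.2851  0.317  -0.5864  1.2618  0.1738  1.6125  0.7288]
0 grasp [ 0.5677 -0.028   0.04  ] [ 0.2715  0.4923 -0.3762  1.8995  0.2458  0.7947  1.2525]
0 lift [ 0.5677 -0.028   0.22  ] [ 0.3497  0.287  -0.4578  1.7397  0.1377  1.1467  1.3413]
0 pre [0.5325 0.1604 0.1398] [ 0.143   0.3134 -0.3391  1.9547 -0.3797  0.8255 -0.0058]
0 show [0.5399 0.2525 0.178 ] [-0.0113  0.3021 -0.3564  1.8719 -0.3382  0.8492 -0.2174]
1 grasp [ 0.5677 -0.028   0.04  ] [-0.7736  0.7715  1.0584  1.9264 -0.8325  0.9642 -0.9602]
1 lift [ 0.5677 -0.028   0.22  ] [-0.9168  0.5703  1.2698  1.7703 -0.5764  1.2412 -1.1436]
1 pre [0.5325 0.1604 0.1398] [ 0.7559  0.5327 -1.1513  1.9408  0.1643  0.8162  2.6579]
1 show [0.5399 0.2525 0.178 ] [ 0.2881  0.3584 -0.73    1.8644 -0.1521  0.8299  2.7662]
```

```bash
python3 - <<'E'
from plan import *
ctrl.set_gripper(0.058,35)
p,M,_=grasp(0,.12);ctrl.move_pose(p,rv(M))
p,M,_=grasp(0,0);ctrl.line_to(p,rv(M),feed=0.12)
print(ctrl.current_tcp_pos(),p,ctrl.current_wrist_force())
if abs(np.array(ctrl.current_wrist_force())[2])<10:
    ctrl.set_gripper(0.0,35)
    print(ctrl.current_gripper_width(),ctrl.current_gripper_force(),ctrl.current_wrist_force(),ctrl.current_tcp_pos())
    ctrl.line_to(grasp(0,.02)[0],feed=0.05)
    print(ctrl.current_gripper_width(),ctrl.current_wrist_force())
    ctrl.line_to(grasp(0,.18)[0],feed=0.2)
    print(ctrl.current_gripper_width(),ctrl.current_gripper_force())
c=ctrl.camera('wrist');save(c,'w8');print(ctrl.current_time_s())
E
```

```text
[ 0.5685 -0.0279  0.0408] [ 0.5677 -0.028   0.04  ] [-0.2763  1.198   0.1602]
0.04372588802759011 36.62432312965393 [-0.0355 -0.3943  2.9745] [ 0.5687 -0.028   0.041 ]
0.04347787382448133 [-0.1082  0.5343 -1.324 ]
0.043235171485343865 36.14045798778534
27.625
```

View pics/w8.png

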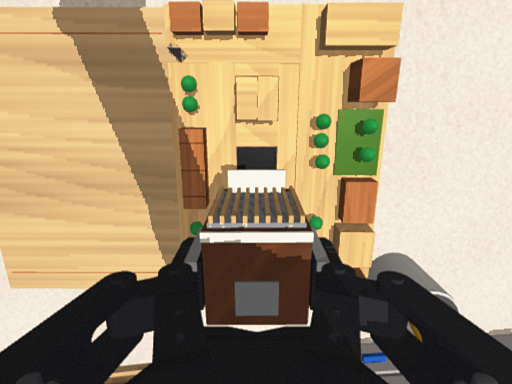

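The walnut is held by its plain walls at (255,270), with its slatted front free at (255,205). The tile is still in the bay and the empty plot shows dark at (257,158). Now I'll bring the building to the lens.

```bash
python3 - <<'E'
from plan import *
p,M=show(0,.25,.02);ctrl.move_pose(p,rv(M)); print(ctrl.current_time_s())
p,M=show(0);ctrl.line_to(p,rv(M),feed=0.08);ctrl.wait(0.5)
a=np.array(ctrl.current_tcp_pos());A=R.from_rotvec(ctrl.current_tcp_rot()).as_matrix()
print('pos err in lens frame',LR.T@(a-p),'rot err',R.from_matrix(M.T@A).magnitude(),ctrl.current_gripper_width(),ctrl.current_gripper_force(),ctrl.current_time_s())
s=ctrl.camera('scene');t=ctrl.camera('top')
for k,n in ((s,'s9'),(t,'t9')):
    np.savez(n+'.npz',d=k['depth'],K=k['K'],T=k['camera_from_world'],p=k['pixels'])
    for th in ('front','walnut','lens'):
        print(n,th,[(round(r['conf'],2),np.round(r['position'])) for r in ctrl.place_of(th,k)[:2]])
    F=LP+LR@[-.15,0,0];print(' expect front',px(k,F),'lens',px(k,LP))
c,P=view();save(c,'w9')
im=cv2.resize(s['pixels'][90:250,230:430,::-1],(600,480));w=cv2.resize(c['pixels'][:,:,::-1],(200,150))
im=np.hstack([im,np.vstack([w,np.zeros((330,200,3),np.uint8)])]);cv2.imwrite('pics/fin.png',im)
E
```

```text
28.85
pos err in lens frame [-0.  0. -0.] rot err 6.91256778248419e-05 0.04370267303073542 36.174800992012024 30.775
s9 front []
s9 walnut [(0.49, array([315., 157.]))]
s9 lens [(0.77, array([347., 123.]))]
 expect front [318.8586 146.9479] lens [345.0541 121.003 ]
t9 front [(0.56, array([168., 173.]))]
t9 walnut [(0.53, array([170., 178.]))]
t9 lens [(0.77, array([125., 173.])), (0.56, array([208., 133.]))]
 expect front [166.609  175.9224] lens [124.3156 172.1636]
```

View pics/fin.png

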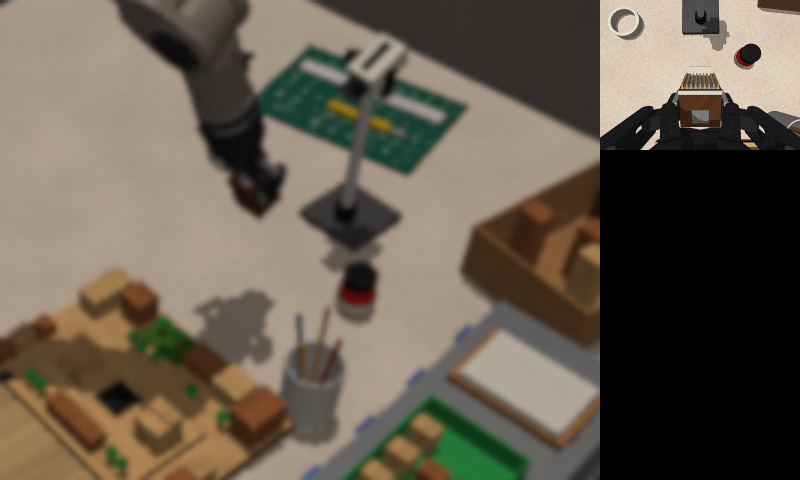

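View pics/w9.png

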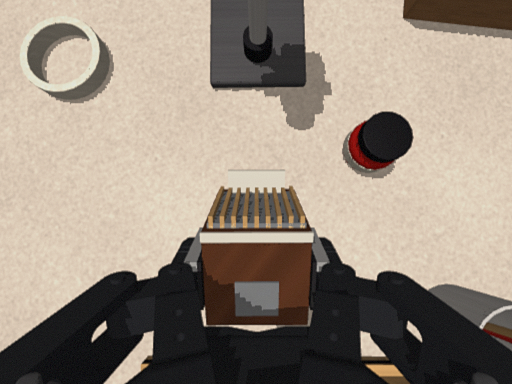

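The front faces the camera stand, centred on it (wrist view: front at (257,205), column at (258,40)). The pose error is below 1 mm, the grip is steady at 36 N, and the tile and its houses are undisturbed. Handing in.

```bash
python3 -c "
from cell import ctrl
print(max(abs(x) for x in ctrl.current_qvel()));print(ctrl.close_job())"
```

```text
0.001768332688973281
the job is handed in; nothing more can be done
None
```

The job is handed in, with no verdict returned: by my measurements the tile is home with both pale houses standing, and the walnut building is held still about 15 cm from the lens, gripped by its plain side walls, with its front square and centred.

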